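# Clamp the bottle in the shaker with the loose crank

### The arm

A 7-joint arm with a two-finger parallel gripper is mounted at the origin on a cart in front of the work surface, level with it; the furniture and walls round the work are solid. World frame = base frame: x ahead of the robot, y to its left, z up, the work surface at z = 0. Lengths are in m, angles in rad, forces in N, time in s.
With the tool pointing down it reaches from about 0.4 to 0.85 m from the base axis. Payload 4.5 kg.
Tool frame: the origin (TCP) lies at the very end of the fingers, on their centre line; the grasp point (between the pads) lies 19 mm behind it (grasp_offset is the distance from the TCP to the grasp point, in m); z points along the fingers, y is the line along which they close (so a half turn about z gives the same grasp; the last joint's range is limited). The gripper opens to 88 mm and grips with 3 to 60 N. Pads are 18 mm wide; open, the fingers measure 123 mm over their backs; the gripper's body (75 mm by 187 mm) begins 45 mm behind the grasp point.
Start: joints at [-1.187, 0.689, -0.195, 1.565, 0.157, 0.902, -0.215], TCP at [0.214, 0.587, 0.239] pointing down, gripper open.
Joint ranges: [-3.01, 3.01], [-0.46, 2.08], [-1.47, 1.51], [0.13, 2.56], [-1, 4.14], [0.04, 2.09], [-2.66, 2.66]. Speed limits (rad/s): [2.57, 2.57, 3.14, 3.14, 3.14, 3.14, 3.14].

### API

Orientations are given as [roll, pitch, yaw] about the fixed x, y, z axes, in that order (R = Rz(yaw) Ry(pitch) Rx(roll)).
In Python, from station import get_state, camera, sign_off, masks_of, landmark_of, grasp_offset gives the robot as it stands.
- The arm moves only by the tool arm_command, never from a script. Its argument "increments" is a list of rows, each an object of numbers: "x", "y", "z": the shift along the world's x, y, z in cm; "rx", "ry", "rz": the turn, a rotation vector about the world's x, y, z in rad; "gripper": the closure in counts, from 0 (fully open) to 255 (shut). A call has 1 to 20 rows; each row is the pose to reach, as a shift and turn from the pose commanded when the call began; what a row does not reach only later rows make up. A row lasts 1/12 s, in which the tool goes at most 41.7 mm and 7.16 degrees, less where a joint would pass 70% of its speed; a pose out of reach is approached as far as the arm can. A call with a gripper value outside its range is refused whole. The fingers move at their own pace and stop on an object; the grip force is fixed at half the most. Time passes only in rows, so rows that repeat a pose let the fingers close. It gives the time, the measured TCP pose, the force, the opening and the grip force at its end, in the units of the state.
- get_state(): the state, without advancing time (a new reading comes with each control period).
- camera(name): name is "side" or "top"; returns a dict with "pixels" (400x640x3 uint8, blue, green, red), "K" (3x3 intrinsics, pixels), "k1" (the pictures are not rectified: a ray, as slopes to the right and down, at radius r is drawn at 1 + k1 r^2 times it, then the intrinsics apply), "rvec" (rotation vector, rad) and "tvec" (3), from world to camera coordinates, as OpenCV has them. Camera axes: x right, y down, z forward; pixel columns grow to the right and rows downward; lengths in m; the calibration is good to about 2 mm. A picture is of the moment at which its call begins. There is no depth.
- sign_off(): hands the job in; it is judged then, once.
Trained networks look in the newest picture that a camera, given by its name, has taken for a name from the list of things; names that differ only in an ending like _2 or _b are one class to them, and where a whole thing is asked for, a point or a joint stands for the part that bears it (a point fixed in the world has none). Each returns a list of dicts, best first, with "p" (0 to 1); they miss things now and then, are a little off and sometimes report something else, mostly with a low value. They report only what shows in the picture. A call takes as long as a camera call. They do not tell look-alikes from the thing itself.
- masks_of(label, camera): "region" (400x640 bool, what is visible of it) and "extent" ([left, top, width, height] in pixels, round what is visible of it).
- landmark_of(label, camera): "pixel" ([row, column] in pixels: a listed point, or the origin of a listed thing).
The state is a dict: "time": time; "joint_pos": joint angles; "joint_velocities": joint speeds; "joint_torque": joint torques, N m; "tool_pos": TCP position; "tcp_rot": TCP orientation; "wrist_force": force on the tool from outside, world axes, zero at the start; "wrist_torque": the same for the moment, N m; "finger_gap": finger opening in m; "gripper_force": force on a finger pad.
Only numpy, scipy, OpenCV 4.12 (cv2) and the standard library are available. Lean on these libraries where they do the work, as an engineer would, in place of code of your own. Each camera call takes 0.05 s, during which the arm holds its last target. There are 200 camera calls.

### The job

Clamp the glass bottle that stands in the shaker: take the loose crank off the post of its parking block, fit it fully home over the square end of the clamp spindle (the square may stand at any angle, so feel for it), and wind it clockwise until the clamp holds the bottle firmly, with about 45 N on its cap, at least 20 N and never more than 90 N. Then lift the crank off, since it would be thrown when the shaker runs, and set it back down on its post. Leave the bottle where it stands and do not disturb the other things on the bench.

Things in the scene. Friction and masses are not known exactly. Their poses are not given: they have to be found in the camera images.
- crank: The loose steel hand crank, 290 g, most of it in the hub; starts parked on the post. Upright square hub block 28 x 28 x 46 mm; from it a flat arm along +x, 16 mm wide, 8 mm thick, 24 to 32 mm above the hub's lower face; at its end an upright black knob. Origin: centre of the hub's lower face; z up. A square blind socket, 15.8 mm wide, 24 mm deep, its sides parallel to x and y, opens in that lower face.
- hub_grip (a point): Point on the axis of the crank's hub, 35 mm above its lower face: where to grasp it from above. The hub's flat sides facing +y and -y of the crank are free (28 mm apart); the block is solid from 24 to 46 mm above the lower face.
- hub_mouth (a point): Centre of the hub's lower face, the mouth of the square socket; axes of the crank.
- knob_grip (a point): Centre of the crank's knob, 54 mm above the hub's lower face and 60 mm from the hub's axis. The knob is a round black grip, 20 mm thick, 38 mm tall, its foot 2 mm above the arm. It spins freely on an upright pin, so fingers that hold it need not turn while it goes round.
- square_foot (a point): On the upright axis of the clamp spindle, centre of the 33 mm wide round shoulder on which the hub's lower face sits when fully home. From it rise the square, 14 mm wide, 18 mm tall, a step 12.5 mm wide, 1.5 mm tall, and a round pilot 12 mm thick, 4 mm tall. This frame does not turn with the spindle: the square's angle is not reported.
- square_top (a point): Top of the pilot, 23.5 mm above square_foot. The pilot enters the socket at any angle; a socket set on at a wrong angle then stops on the square, 18 to 20 mm above the shoulder, until it is turned (at most 90 degrees) into line and can go down.
- clamp_frame: Clamp on the shaker: two columns 112 mm apart along its y, a grey bridge 40 x 138 mm on them (top 5 mm below square_foot; nuts 10 mm tall on it over the columns), upright spindle in the middle, under it a ram with a round pad, 32 mm wide, 8 to 19 mm above the cap at first. Clockwise from above lowers the pad 30 mm a turn. The spindle stays at its height. Origin: level with the bottle's foot, z up.
- bottle: Glass bottle to be clamped, 61 mm wide, 136 mm tall, metal crimp cap 28 mm wide; stands loose on the rubber mat under the ram. Origin: centre of its foot, z up.
- bottle_cap (a point): Top centre of the bottle's cap, z along the bottle. What is felt: turning the spindle free takes about 0.45 N m (7.5 N along the circle at the knob; less while standing); each 10 N on the cap adds 0.8 N. The rubber pad gives 0.4 mm per 10 N: from touching, 45 N builds up over about 25 degrees, 90 N over 50. The spindle holds the load by itself when let go.
- post_foot (a point): Foot of the post of the parking block, on its axis, at the height where the parked hub's lower face rests, 16 mm above the bench. The grey block, 66 x 66 mm, is fixed to the bench; the round post is 14.4 mm thick, 22 mm tall, with a conical tip. The crank may be parked at any angle.
- marker: White marker pen with a black cap lying on the bench, 137 mm long; leave it alone.
- timer: Round white timer with a red knob, 62 mm wide, 34 mm tall; leave it alone.
- forceps: Steel forceps lying on the bench, 127 mm long; leave them alone.
Not all that is in view belongs to the job. Leave any yellow look-alike of the crank alone. What is meant by the bottle is not purple, and is the larger of those in its own colour.

How it is judged:
By the outcome, as a careful person would: the job done as asked, in the order asked, and still so for the second after the job is handed in, with the robot touching nothing.
It also fails if it takes over 72 s, if anything falls off the work surface, if the arm or the gripper's body presses on something with over 40 N, if the wrist force passes 120 N, or if a joint passes its speed limit or range.

## Working session

There is one attempt and no reset: what is moved stays moved. The work goes in short steps, Python scripts to look and compute and a tool call to move; the robot and the scene stay as the last step left them, time stands still between calls to the robot, and variables do not carry over. Pictures are saved under pics/ and viewed, at most 10 in all, crops included, and the job is handed in when it is done.

Besides the shell and the picture viewer there is one more tool, called after "Request:" as name(argument=value, ...) on one line, values as JSON. arm_command: Moves the arm, as the interface text tells. Its arguments: {"type":"object","properties":{"increments":{"type":"array","items":{"type":"object","properties":{"x":{"type":"number"},"y":{"type":"number"},"z":{"type":"number"},"rx":{"type":"number"},"ry":{"type":"number"},"rz":{"type":"number"},"gripper":{"type":"number"}}}}},"required":["increments"]}

```bash
ls; mkdir -p pics
cat > h.py <<'E'
import numpy as np, cv2
from station import *
def ray(c,px):
    K=c["K"];u=np.array([(px[1]-K[0][2])/K[0][0],(px[0]-K[1][2])/K[1][1]])
    s=u.copy()
    for _ in range(20): s=u/(1+c["k1"]*(s@s))
    R=cv2.Rodrigues(np.array(c["rvec"],float))[0]
    o=-R.T@np.array(c["tvec"],float).ravel(); d=R.T@np.array([s[0],s[1],1.]); return o,d/np.linalg.norm(d)
def atz(c,px,z):
    o,d=ray(c,px); return o+d*(z-o[2])/d[2]
def proj(c,P):
    R=cv2.Rodrigues(np.array(c["rvec"],float))[0]; p=R@np.array(P,float)+np.array(c["tvec"]).ravel()
    s=p[:2]/p[2]; s=s*(1+c["k1"]*(s@s)); K=c["K"]; return np.array([K[1][1]*s[1]+K[1][2],K[0][0]*s[0]+K[0][2]])
def tri(c1,p1,c2,p2):
    o1,d1=ray(c1,p1);o2,d2=ray(c2,p2)
    A=np.stack([d1,-d2],1);t=np.linalg.lstsq(A,o2-o1,rcond=None)[0]
    a=o1+d1*t[0];b=o2+d2*t[1];return (a+b)/2,np.linalg.norm(a-b)
E
python3 - <<'E'
from h import *
np.set_printoptions(precision=4,suppress=True)
s=get_state();print(s);print(grasp_offset if not callable(grasp_offset) else grasp_offset())
C={}
for n in("side","top"):
    C[n]=camera(n);cv2.imwrite(f"pics/{n}0.png",C[n]["pixels"]);print(n,ray(C[n],(200,320)))
for l in["hub_grip","hub_mouth","knob_grip","square_foot","square_top","clamp_frame","bottle","bottle_cap","post_foot","crank"]:
    for n in C:
        print(l,n,[(np.round(d["pixel"],1).tolist(),round(d["p"],2)) for d in landmark_of(l,n)])
E
```

```text
pics
{'time': 0.0, 'joint_pos': array([-1.1872,  0.69  , -0.1945,  1.5663,  0.1573,  0.9025, -0.2151]), 'joint_velocities': array([ 0.0013, -0.0008,  0.0002,  0.0003,  0.0037,  0.0003,  0.    ]), 'joint_torque': array([ -0.0003, -52.7562,  -1.2667, -15.3424,  -0.0526,   0.0063,
         0.0002]), 'tool_pos': array([0.214 , 0.5865, 0.2379]), 'tcp_rot': array([-3.1398,  0.0001,  2.7919]), 'wrist_force': array([ 0.8683, -1.3795, -0.7444]), 'wrist_torque': array([-0.0037, -0.0182,  0.0199]), 'gripper_force': 0.0, 'finger_gap': 0.08786494628036957}
0.0187
side (array([ 0.1164, -1.2842,  0.8691]), array([ 0.2819,  0.8251, -0.4896]))
top (array([ 0.2848, -0.1433,  1.4722]), array([ 0.2034,  0.0008, -0.9791]))
hub_grip side [([216.6, 279.9], 0.77), ([197.0, 292.0], 0.65), ([236.6, 317.4], 0.24)]
hub_grip top [([229.0, 219.7], 0.79), ([253.9, 251.5], 0.77)]
hub_mouth side [([231.2, 280.3], 0.77), ([205.9, 286.7], 0.7)]
hub_mouth top [([226.8, 225.3], 0.8), ([252.2, 257.8], 0.64)]
knob_grip side [([218.1, 264.6], 0.86), ([197.3, 304.1], 0.7)]
knob_grip top [([215.5, 238.7], 0.68), ([271.3, 258
[... 172 characters left out ...]
5], 0.58)]
square_top top [([214.1, 375.6], 0.57)]
clamp_frame side []
clamp_frame top [([221.9, 370.2], 0.69)]
bottle side [([276.2, 339.6], 0.95), ([350.4, 346.8], 0.79), ([274.0, 390.7], 0.72), ([250.8, 279.8], 0.16)]
bottle top [([250.4, 444.9], 0.78), ([176.1, 368.8], 0.67), ([225.4, 369.9], 0.52)]
bottle_cap side [([244.1, 396.3], 0.8), ([309.2, 346.6], 0.78)]
bottle_cap top [([219.5, 377.8], 0.75), ([167.2, 377.4], 0.71), ([245.9, 458.0], 0.68), ([225.8, 225.1], 0.35)]
post_foot side [([204.8, 293.9], 0.69)]
post_foot top [([225.9, 226.1], 0.72)]
crank side [([205.4, 293.0], 0.81), ([228.3, 281.3], 0.74), ([202.4, 339.7], 0.7)]
crank top [([248.7, 258.2], 0.6), ([227.4, 228.1], 0.54)]
```

Run:
```python
import cv2
a=cv2.imread("pics/side0.png");b=cv2.imread("pics/top0.png")
cv2.imwrite("pics/side_c.png",cv2.resize(a[140:380,220:480],None,fx=2.5,fy=2.5,interpolation=2)[:600])
cv2.imwrite("pics/top_c.png",cv2.resize(b[140:320,190:480],None,fx=2.75,fy=2.75,interpolation=2))
```

```text
(no output)
```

View pics/side_c.png

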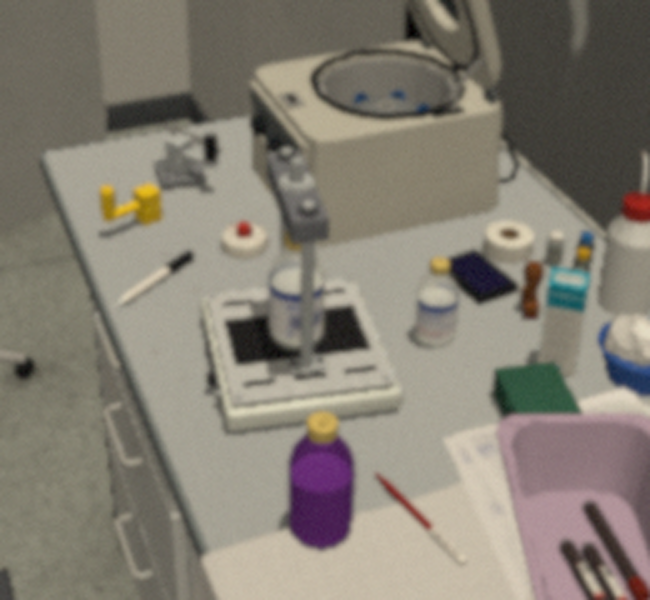

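View pics/top_c.png

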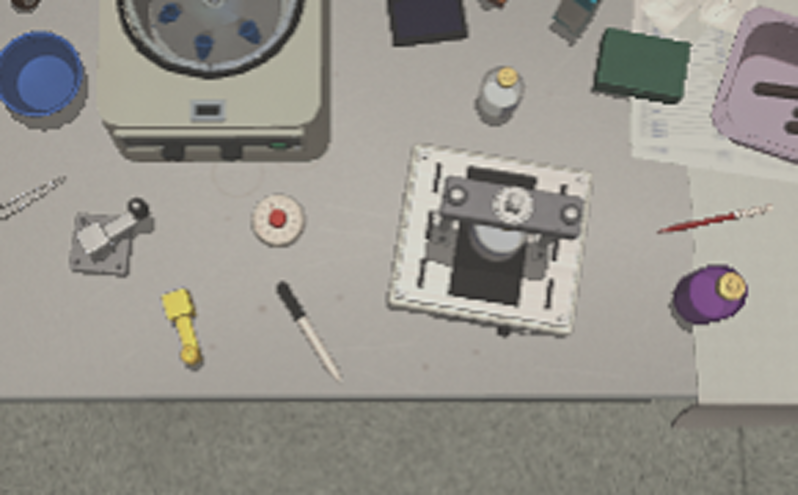

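The side view shows the steel crank at about (row 200, col 292) with its knob at (199, 304), the yellow decoy nearer, and the spindle top at about (202, 335). The top view shows the steel crank's hub at about (226, 225), its knob at (215, 240), and the spindle on the bridge at (214, 376).

Run:
```python
from h import *
np.set_printoptions(precision=4,suppress=True)
C={n:camera(n) for n in("side","top")}
L={}
for l in["hub_grip","hub_mouth","knob_grip","square_foot","square_top","bottle","bottle_cap","post_foot"]:
    L[l]={n:[d["pixel"] for d in landmark_of(l,n)] for n in C}
    for i,a in enumerate(L[l]["side"]):
        for j,b in enumerate(L[l]["top"]):
            P,e=tri(C["side"],a,C["top"],b)
            if e<.02: print(l,np.round(a,1),np.round(b,1),P,round(e,4))
# steel crank with known heights (top cam)
t=C["top"]
print("hub35+16",atz(t,L["hub_grip"]["top"][0],.051),"mouth",atz(t,L["hub_mouth"]["top"][0],.016),"knob",atz(t,L["knob_grip"]["top"][0],.070),"post",atz(t,L["post_foot"]["top"][0],.016))
# parked-crank image regions: refine
for n in C:
    for d in masks_of("crank",n): 
        r=d["region"];y,x=np.nonzero(r);print(n,"crank mask",d["p"],d["extent"],y.mean(),x.mean(),C[n]["pixels"][r].mean(0))
x=C["top"]["pixels"];cv2.imwrite("pics/z1.png",np.hstack([cv2.resize(x[195:250,200:260],(400,367),interpolation=3),cv2.resize(x[190:245,345:405],(400,367),interpolation=3)]))
```

```text
hub_grip [197.8 291.2] [226.9 220.4] [0.5003 0.1652 0.0402] 0.0054
hub_grip [219.2 278.5] [251.4 251.9] [0.4261 0.0686 0.0224] 0.0057
hub_grip [193.5 293.7] [226.9 220.4] [0.5031 0.1601 0.0587] 0.0167
hub_mouth [203.8 286.6] [229. 227.] [0.4867 0.1484 0.029 ] 0.0119
hub_mouth [231.1 279.9] [253.1 255.2] [ 0.426   0.0644 -0.0231] 0.0077
knob_grip [218.5 261.5] [271.1 256.7] [0.3644 0.0483 0.0504] 0.0063
knob_grip [196.9 306.7] [214.4 237.3] [0.5381 0.1096 0.0644] 0.0113
square_foot [213.  339.5] [213.9 374.9] [ 0.5062 -0.2913  0.2306] 0.0041
square_top [202.8 338.3] [210.8 376.1] [ 0.5063 -0.2902  0.2612] 0.0017
bottle [350.9 347.3] [250.1 446.5] [ 0.4301 -0.5398  0.0047] 0.0032
bottle [273.8 336.4] [250.1 446.5] [ 0.4163 -0.4885  0.2003] 0.0141
bottle [273.8 336.4] [225.6 371.3] [ 0.4986 -0.3006  0.0419] 0.0043
bottle [275. 396.] [175.3 369.1] [ 0.6791 -0.3045 -0.0118] 0.0066
bottle_cap [234.1 338.6] [222.4 373.8] [ 0.4972 -0.2961  0.1691] 0.0133
bottle_cap [234.1 338.6] [214.1 374.8] [ 0.5094 -0.2964  0.1694] 0.0102
bottle_cap [308.  349.4] [222.4 373.8] [ 0.5287 -0.3225 -0.0751] 0.0011
bottle_cap [308.  349.4] [248.  456.7] [ 0.429  -0.5358  0.1348] 0.0147
post_foot [202.3 289.3] [224.8 226.2] [0.4985 0.1511 0.0315] 0.0138
hub35+16 [0.4206 0.0649 0.051 ] mouth [0.4945 0.15   0.016 ] knob [0.3603 0.0462 0.07  ] post [0.5078 0.1531 0.016 ]
side crank mask 0.8 [285.7, 193.2, 22.9, 15.8] 200.26008968609867 295.74439461883406 [101.7848 110.565  112.9238]
side crank mask 0.58 [260.8, 215.0, 25.7, 13.7] 221.2462311557789 274.42713567839195 [ 34.7387 137.0653 168.4271]
```

View pics/z1.png

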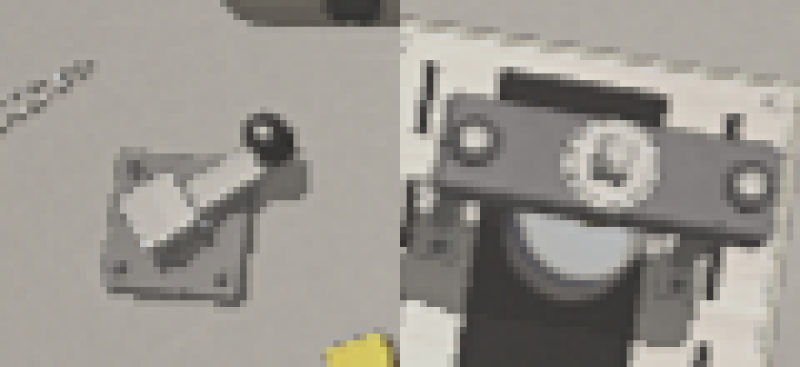

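The zoom shows the hub's top face centred at about (row 226.5, col 223.7), the knob top at (215, 239.7), and the spindle shoulder at about (214, 376) with the square standing nearly parallel to the bridge.

Run:
```python
from h import *
np.set_printoptions(precision=4,suppress=True)
C={n:camera(n) for n in("side","top")};t=C["top"]
z=lambda x,y,ox,oy:(oy+y/6.67-.5,ox+x/6.67-.5)
hub=atz(t,z(160,211,200,195),.062);kn=atz(t,z(268,137,200,195),.089)
print("hub",hub,"knob",kn,"d",np.linalg.norm((kn-hub)[:2]),"yaw",np.arctan2(*(kn-hub)[[1,0]]))
print("hubcorners",[atz(t,z(*p,200,195),.062)[:2] for p in[(120,208),(180,173),(198,212),(147,249)]])
print("block",[atz(t,z(*p,200,195),.016)[:2] for p in[(122,150),(256,160),(244,300),(106,286)]])
for Z in(.231,.234,.237): print("shoulder",atz(t,z(610-400,164,345,190),Z),"nuts",atz(t,z(75,140,345,190),Z+.005),atz(t,z(350,184,345,190),Z+.005))
P=[]
for k in range(3):
    C={n:camera(n) for n in("side","top")}
    for l in("square_foot","square_top","post_foot","hub_mouth","hub_grip","knob_grip"):
        for a in landmark_of(l,"side"):
            for b in landmark_of(l,"top"):
                P_,e=tri(C["side"],a["pixel"],C["top"],b["pixel"])
                if e<.012 and (P_[0]>.47 or l[0]=='k'): print(l,P_,round(e,4))
p=C["side"]["pixels"]; cv2.imwrite("pics/z2.png",np.hstack([cv2.resize(p[185:225,270:320],(400,320),interpolation=3),cv2.resize(p[190:240,315:365],(320,320),interpolation=3)]))
for P in((.5,.155,.062),(.506,-.291,.234),(.506,-.291,.2575)): print(proj(C["side"],P),proj(t,P))
```

```text
hub [0.4967 0.1518 0.062 ] knob [0.5262 0.0991 0.089 ] d 0.060386060546271346 yaw -1.0603207911702657
hubcorners [array([0.4981, 0.17  ]), array([0.5142, 0.1434]), array([0.4962, 0.1345]), array([0.4792, 0.1569])]
block [array([0.5328, 0.1804]), array([0.5279, 0.1171]), array([0.4613, 0.1205]), array([0.4681, 0.1851])]
shoulder [ 0.5036 -0.2936  0.231 ] nuts [ 0.5126 -0.2387  0.236 ] [ 0.4945 -0.3492  0.236 ]
shoulder [ 0.5031 -0.2933  0.234 ] nuts [ 0.5121 -0.2385  0.239 ] [ 0.494  -0.3487  0.239 ]
shoulder [ 0.5026 -0.2929  0.237 ] nuts [ 0.5115 -0.2382  0.242 ] [ 0.4935 -0.3482  0.242 ]
square_foot [ 0.5096 -0.2865  0.2329] 0.0004
square_top [ 0.5039 -0.2941  0.27  ] 0.0021
post_foot [0.5063 0.1518 0.0218] 0.0019
hub_grip [0.4949 0.1495 0.0569] 0.0015
knob_grip [0.366  0.0573 0.0481] 0.0097
square_top [ 0.5042 -0.293   0.2589] 0.0035
post_foot [0.5021 0.1559 0.0138] 0.002
hub_grip [0.4982 0.1666 0.0426] 0.0069
knob_grip [0.5319 0.0981 0.0608] 0.0082
knob_grip [0.3647 0.0462 0.0531] 0.0059
square_top [ 0.502  -0.2963  0.2593] 0.0007
post_foot [0.5067 0.1497 0.0229] 0.0005
hub_mouth [ 0.5012  0.1629 -0.0004] 0.0081
knob_grip [0.5307 0.1023 0.0691] 0.0051
knob_grip [0.3697 0.046  0.0514] 0.0056
[193.8493 290.9002] [225.0496 222.462 ]
[212.0073 338.5929] [213.0262 375.1222]
[204.1453 338.6178] [211.4647 376.143 ]
```

View pics/z2.png

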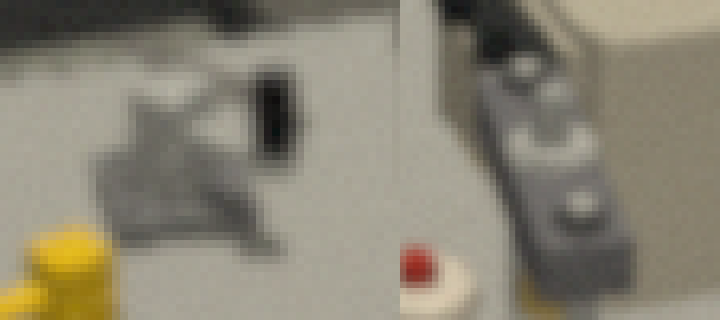

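Request:
arm_command(increments=[{"x": 7,"y": -11,"z": -2,"rz": -0.2,"gripper": 60},{"x": 14,"y": -22,"z": -4,"rz": -0.3,"gripper": 100},{"x": 28.3,"y": -43.5,"z": -9.8,"rz": -0.7,"gripper": 100},{"x": 28.3,"y": -43.5,"z": -9.8,"rz": -0.7,"gripper": 100},{"x": 28.3,"y": -43.5,"z": -9.8,"rz": -0.7,"gripper": 100},{"x": 28.3,"y": -43.5,"z": -9.8,"rz": -0.7,"gripper": 100},{"x": 28.3,"y": -43.5,"z": -9.8,"rz": -0.7,"gripper": 100},{"x": 28.3,"y": -43.5,"z": -9.8,"rz": -0.7,"gripper": 100},{"x": 28.3,"y": -43.5,"z": -9.8,"rz": -0.7,"gripper": 100},{"x": 28.3,"y": -43.5,"z": -9.8,"rz": -0.7,"gripper": 100},{"x": 28.3,"y": -43.5,"z": -9.8,"rz": -0.7,"gripper": 100},{"x": 28.3,"y": -43.5,"z": -9.8,"rz": -0.7,"gripper": 100},{"x": 28.3,"y": -43.5,"z": -9.8,"rz": -0.7,"gripper": 100},{"x": 28.3,"y": -43.5,"z": -9.8,"rz": -0.7,"gripper": 100},{"x": 28.3,"y": -43.5,"z": -9.8,"rz": -0.7,"gripper": 100},{"x": 28.3,"y": -43.5,"z": -9.8,"rz": -0.7,"gripper": 100},{"x": 28.3,"y": -43.5,"z": -9.8,"rz": -0.7,"gripper": 100},{"x": 28.3,"y": -43.5,"z": -9.8,"rz": -0.7,"gripper": 100}])

```text
$.increments[0]: bad value
```

Run:
```python
from h import *
np.set_printoptions(precision=4,suppress=True)
C={n:camera(n) for n in("side","top")};t=C["top"];s=get_state()
print(s["time"],s["tool_pos"],s["tcp_rot"],s["joint_pos"],s["finger_gap"],s["wrist_force"])
print("centrifuge front",atz(t,(197,238),0),atz(t,(197,308),0),"upper",atz(t,(187,228),.2))
for P in((.497,.151,.062),tuple(s["tool_pos"])): print([proj(C[n],P) for n in C])
p=C["side"]["pixels"];q=C["top"]["pixels"]
cv2.imwrite("pics/z3.png",np.hstack([cv2.resize(p[150:220,255:325],(400,400),interpolation=3),cv2.resize(q[185:255,185:255],(400,400),interpolation=3)]))
```

```text
5.05 [0.2142 0.5872 0.2387] [ 3.1416 -0.      2.7918] [-1.1872  0.6891 -0.1946  1.5653  0.1573  0.9025 -0.2151] 0.08823479087708444 [-0.0149 -0.7173 -0.7645]
centrifuge front [0.6007 0.122  0.    ] [ 0.6005 -0.1034  0.    ] upper [0.5864 0.1147 0.2   ]
[array([194.5035, 290.4024]), array([226.0221, 223.7418])]
[array([117.8353, 188.022 ]), array([327.9139,  28.7906])]
```

View pics/z3.png

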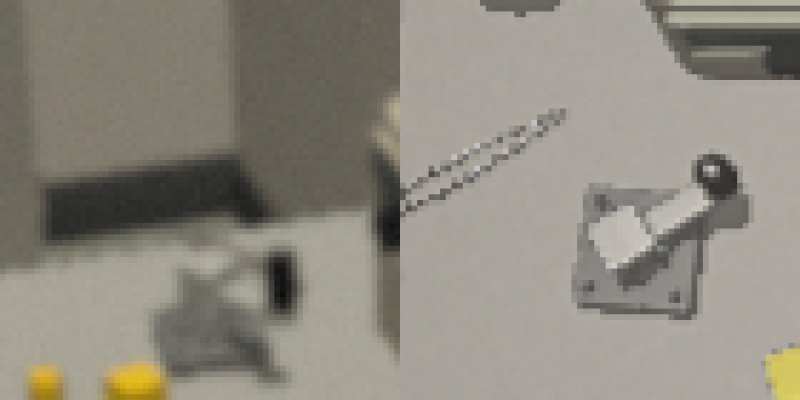

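Arm hasn't moved (the call was refused): the picture shows the crank unchanged, hub at about (226, 224) in the top view. Trying full rows.

Request:
arm_command(increments=[{"x": 4,"y": -6,"z": -1,"rx": 0,"ry": 0,"rz": -0.1,"gripper": 100}])

```text
time: 5.13
tool_pos: [0.2303, 0.5604, 0.234]
tcp_rot: [3.134, -0.009, 2.702]
wrist_force: [-0.9, 2.3, 0.0]
finger_gap: 0.0832
gripper_force: 0.0
```

Request:
arm_command(increments=[{"x": 26,"y": -40,"z": -9,"rx": 0,"ry": 0,"rz": -0.6,"gripper": 100},{"x": 26,"y": -40,"z": -9,"rx": 0,"ry": 0,"rz": -0.6,"gripper": 100},{"x": 26,"y": -40,"z": -9,"rx": 0,"ry": 0,"rz": -0.6,"gripper": 100},{"x": 26,"y": -40,"z": -9,"rx": 0,"ry": 0,"rz": -0.6,"gripper": 100},{"x": 26,"y": -40,"z": -9,"rx": 0,"ry": 0,"rz": -0.6,"gripper": 100},{"x": 26,"y": -40,"z": -9,"rx": 0,"ry": 0,"rz": -0.6,"gripper": 100},{"x": 26,"y": -40,"z": -9,"rx": 0,"ry": 0,"rz": -0.6,"gripper": 100},{"x": 26,"y": -40,"z": -9,"rx": 0,"ry": 0,"rz": -0.6,"gripper": 100},{"x": 26,"y": -40,"z": -9,"rx": 0,"ry": 0,"rz": -0.6,"gripper": 100},{"x": 26,"y": -40,"z": -9,"rx": 0,"ry": 0,"rz": -0.6,"gripper": 100},{"x": 26,"y": -40,"z": -9,"rx": 0,"ry": 0,"rz": -0.6,"gripper": 100},{"x": 26,"y": -40,"z": -9,"rx": 0,"ry": 0,"rz": -0.6,"gripper": 100},{"x": 26,"y": -40,"z": -9,"rx": 0,"ry": 0,"rz": -0.6,"gripper": 100},{"x": 26,"y": -40,"z": -9,"rx": 0,"ry": 0,"rz": -0.6,"gripper": 100}])

```text
time: 6.3
tool_pos: [0.498, 0.1509, 0.1428]
tcp_rot: [-3.142, 0.001, 2.087]
wrist_force: [-0.9, 0.4, -0.2]
finger_gap: 0.0533
gripper_force: 0.0
```

Run:
```python
from h import *
np.set_printoptions(precision=4,suppress=True)
s=get_state()
print(s["tool_pos"],s["tcp_rot"],s["joint_pos"])
```

```text
[0.498  0.1509 0.1428] [-3.1416  0.0005  2.0875] [-0.3301  0.7014 -0.0868  1.9723  0.1244  0.4729  0.0094]
```

Request:
arm_command(increments=[{"x": -0.1,"y": 0,"z": -4,"rx": 0,"ry": 0,"rz": 0,"gripper": 100},{"x": -0.1,"y": 0,"z": -7,"rx": 0,"ry": 0,"rz": 0,"gripper": 100},{"x": -0.1,"y": 0,"z": -9,"rx": 0,"ry": 0,"rz": 0,"gripper": 100},{"x": -0.1,"y": 0,"z": -10.5,"rx": 0,"ry": 0,"rz": 0,"gripper": 100},{"x": -0.1,"y": 0,"z": -11,"rx": 0,"ry": 0,"rz": 0,"gripper": 100},{"x": -0.1,"y": 0,"z": -11,"rx": 0,"ry": 0,"rz": 0,"gripper": 100}])

```text
time: 6.8
tool_pos: [0.4949, 0.1544, 0.0323]
tcp_rot: [-3.14, -0.001, 2.094]
wrist_force: [-0.4, -0.2, 0.1]
finger_gap: 0.0535
gripper_force: 0.0
```

Request:
arm_command(increments=[{"x": 0,"y": 0,"z": 0,"rx": 0,"ry": 0,"rz": 0,"gripper": 150},{"x": 0,"y": 0,"z": 0,"rx": 0,"ry": 0,"rz": 0,"gripper": 165},{"x": 0,"y": 0,"z": 0,"rx": 0,"ry": 0,"rz": 0,"gripper": 180},{"x": 0,"y": 0,"z": 0,"rx": 0,"ry": 0,"rz": 0,"gripper": 200},{"x": 0,"y": 0,"z": 0,"rx": 0,"ry": 0,"rz": 0,"gripper": 255},{"x": 0,"y": 0,"z": 0,"rx": 0,"ry": 0,"rz": 0,"gripper": 255}])

```text
time: 7.3
tool_pos: [0.4967, 0.1531, 0.0339]
tcp_rot: [3.14, 0.0, 2.092]
wrist_force: [-0.7, 0.5, 6.5]
finger_gap: 0.0279
gripper_force: 29.7
```

Request:
arm_command(increments=[{"x": 0,"y": 0,"z": 1,"rx": 0,"ry": 0,"rz": 0,"gripper": 255},{"x": 0,"y": 0,"z": 2.5,"rx": 0,"ry": 0,"rz": 0,"gripper": 255},{"x": 0,"y": 0,"z": 5,"rx": 0,"ry": 0,"rz": 0,"gripper": 255},{"x": 0,"y": 0,"z": 8,"rx": 0,"ry": 0,"rz": 0,"gripper": 255},{"x": -2,"y": -1,"z": 12,"rx": 0,"ry": 0,"rz": 0,"gripper": 255},{"x": -4,"y": -3,"z": 15,"rx": 0,"ry": 0,"rz": 0,"gripper": 255},{"x": -6,"y": -5,"z": 18,"rx": 0,"ry": 0,"rz": 0,"gripper": 255},{"x": -8,"y": -7,"z": 20.5,"rx": 0,"ry": 0,"rz": 0,"gripper": 255},{"x": -8,"y": -9,"z": 23.5,"rx": 0,"ry": 0,"rz": 0,"gripper": 255},{"x": -8,"y": -11,"z": 26,"rx": 0,"ry": 0,"rz": 0,"gripper": 255},{"x": -8,"y": -12,"z": 28,"rx": 0,"ry": 0,"rz": 0,"gripper": 255},{"x": -8,"y": -12,"z": 28,"rx": 0,"ry": 0,"rz": 0,"gripper": 255},{"x": -8,"y": -12,"z": 28,"rx": 0,"ry": 0,"rz": 0,"gripper": 255}])

```text
time: 8.38
tool_pos: [0.4159, 0.0325, 0.3136]
tcp_rot: [3.14, 0.001, 2.09]
wrist_force: [-0.4, -0.5, -3.5]
finger_gap: 0.0279
gripper_force: 29.7
```

Request:
arm_command(increments=[{"x": 0.5,"y": -3,"z": 0,"rx": 0,"ry": 0,"rz": 0,"gripper": 255},{"x": 1,"y": -6,"z": 0,"rx": 0,"ry": 0,"rz": 0,"gripper": 255},{"x": 2,"y": -10,"z": 0,"rx": 0,"ry": 0,"rz": 0,"gripper": 255},{"x": 3,"y": -14,"z": 0,"rx": 0,"ry": 0,"rz": 0,"gripper": 255},{"x": 4,"y": -18,"z": 0,"rx": 0,"ry": 0,"rz": 0,"gripper": 255},{"x": 5,"y": -22,"z": 0,"rx": 0,"ry": 0,"rz": 0,"gripper": 255},{"x": 6,"y": -25.5,"z": 0,"rx": 0,"ry": 0,"rz": 0,"gripper": 255},{"x": 7,"y": -28.5,"z": 0,"rx": 0,"ry": 0,"rz": 0,"gripper": 255},{"x": 8,"y": -31,"z": -0.5,"rx": 0,"ry": 0,"rz": 0,"gripper": 255},{"x": 8.6,"y": -32.4,"z": -1,"rx": 0,"ry": 0,"rz": 0,"gripper": 255},{"x": 8.6,"y": -32.4,"z": -1.5,"rx": 0,"ry": 0,"rz": 0,"gripper": 255},{"x": 8.6,"y": -32.4,"z": -2,"rx": 0,"ry": 0,"rz": 0,"gripper": 255},{"x": 8.6,"y": -32.4,"z": -2,"rx": 0,"ry": 0,"rz": 0,"gripper": 255},{"x": 8.6,"y": -32.4,"z": -2,"rx": 0,"ry": 0,"rz": 0,"gripper": 255}])

```text
time: 9.55
tool_pos: [0.5017, -0.2887, 0.2919]
tcp_rot: [-3.141, -0.003, 2.095]
wrist_force: [-0.4, -0.3, -2.4]
finger_gap: 0.0277
gripper_force: 29.7
```

Run:
```python
from h import *
np.set_printoptions(precision=4,suppress=True)
C={n:camera(n) for n in("side","top")};t=C["top"];s=get_state()
print(s["time"],s["tool_pos"],s["tcp_rot"],s["joint_pos"],s["wrist_force"])
for P in((.503,-.293,.2575),s["tool_pos"]+np.array([0,0,-.0163]),s["tool_pos"]+np.array([0,0,.03])): print([proj(C[n],P) for n in C])
p=C["side"]["pixels"];q=C["top"]["pixels"]
cv2.imwrite("pics/z4.png",np.hstack([cv2.resize(p[170:230,305:365],(400,400),interpolation=3),cv2.resize(q[180:240,345:405],(400,400),interpolation=3)]))
```

```text
9.65 [ 0.5022 -0.2896  0.2931] [ 3.1414 -0.0008  2.0939] [ 0.5001  0.5629 -0.0943  1.64    0.0614  0.9421  0.9072] [ 0.4723 -1.0147 -2.391 ]
[array([204.7166, 337.8113]), array([212.5794, 376.9266])]
[array([197.6104, 337.0454]), array([211.5839, 376.5181])]
[array([181.4246, 337.0647]), array([208.2802, 378.6957])]
```

View pics/z4.png

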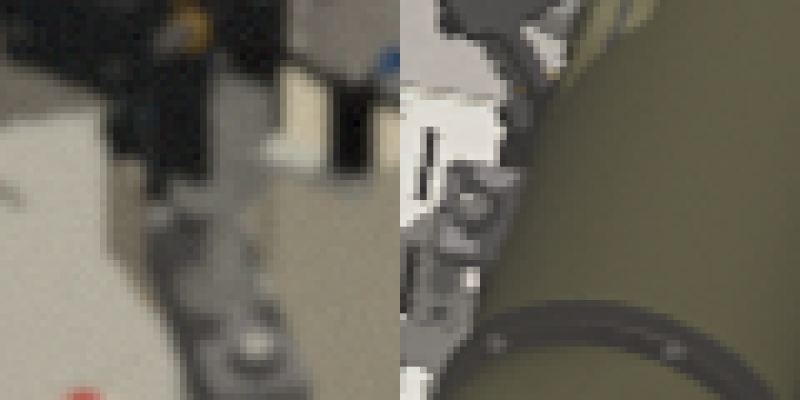

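The side view shows the hub held just above the spindle (hub around zoom (240,130), mouth near row 198). The top view is blocked by the arm. I'll go by feel.

Request:
arm_command(increments=[{"x": 0,"y": -0.15,"z": -0.5,"rx": 0,"ry": 0,"rz": 0,"gripper": 255},{"x": 0,"y": -0.15,"z": -1,"rx": 0,"ry": 0,"rz": 0,"gripper": 255},{"x": 0,"y": -0.15,"z": -1.4,"rx": 0,"ry": 0,"rz": 0,"gripper": 255},{"x": 0,"y": -0.15,"z": -1.6,"rx": 0,"ry": 0,"rz": 0,"gripper": 255},{"x": 0,"y": -0.15,"z": -1.6,"rx": 0,"ry": 0,"rz": 0,"gripper": 255}])

```text
time: 10.07
tool_pos: [0.502, -0.2927, 0.2769]
tcp_rot: [-3.142, 0.0, 2.092]
wrist_force: [0.1, -0.1, -1.8]
finger_gap: 0.0282
gripper_force: 29.7
```

Request:
arm_command(increments=[{"x": 0,"y": 0,"z": -0.2,"rx": 0,"ry": 0,"rz": 0,"gripper": 255},{"x": 0,"y": 0,"z": -0.2,"rx": 0,"ry": 0,"rz": 0,"gripper": 255}])

```text
time: 10.23
tool_pos: [0.5021, -0.2929, 0.2764]
tcp_rot: [3.141, 0.001, 2.091]
wrist_force: [-2.7, 1.5, 7.2]
finger_gap: 0.0277
gripper_force: 29.7
```

Request:
arm_command(increments=[{"x": 0,"y": 0,"z": -0.2,"rx": 0,"ry": 0,"rz": 0,"gripper": 255},{"x": 0,"y": 0,"z": -0.2,"rx": 0,"ry": 0,"rz": 0,"gripper": 255}])

```text
time: 10.4
tool_pos: [0.5023, -0.2931, 0.276]
tcp_rot: [3.14, 0.002, 2.091]
wrist_force: [-5.5, 2.1, 16.6]
finger_gap: 0.0276
gripper_force: 29.8
```

Run:
```python
from h import *
np.set_printoptions(precision=4,suppress=True)
s=get_state();print(s["tool_pos"],s["tcp_rot"],s["wrist_force"],s["wrist_torque"])
```

```text
[ 0.5023 -0.2931  0.276 ] [3.1403 0.0024 2.0912] [-5.4882  2.1116 16.6265] [ 0.4352  1.2737 -0.0635]
```

Request:
arm_command(increments=[{"x": 0,"y": 0,"z": 0.25,"rx": 0,"ry": 0,"rz": 0,"gripper": 255},{"x": 0,"y": 0,"z": 0.5,"rx": 0,"ry": 0,"rz": 0,"gripper": 255},{"x": 0,"y": 0,"z": 0.5,"rx": 0,"ry": 0,"rz": 0,"gripper": 255}])

```text
time: 10.65
tool_pos: [0.5022, -0.2927, 0.2782]
tcp_rot: [3.141, 0.0, 2.092]
wrist_force: [-0.3, 0.4, -0.4]
finger_gap: 0.0275
gripper_force: 29.8
```

Run:
```python
from h import *
np.set_printoptions(precision=4,suppress=True)
s=get_state();print(s["tool_pos"],s["tcp_rot"],s["wrist_force"],s["wrist_torque"])
```

```text
[ 0.5022 -0.2927  0.2782] [3.1413 0.0003 2.0918] [-0.3217  0.3861 -0.4391] [-0.0503  0.1106 -0.0547]
```

Run:
```python
from h import *
np.set_printoptions(precision=4,suppress=True)
c=camera("side");s=get_state();T=s["tool_pos"];u=np.array([np.cos(2.092-np.pi),np.sin(2.092-np.pi),0])
for l,dx,h in(("hub_grip",0,.035),("hub_mouth",0,0),("knob_grip",.06,.054),("square_top",None,0),("square_foot",None,0)):
    print(l,[(np.round(d["pixel"],1),round(d["p"],2)) for d in landmark_of(l,"side")])
    if dx is not None:
        for a in(0,.005): print("   a",a,proj(c,T+u*(dx+a)+[0,0,h-.0175]))
print([proj(c,(.503,-.293,z)) for z in(.2355,.259)])
g=c["pixels"].astype(int).mean(2)
for r in range(186,208,2): print(r,g[r,328:364].astype(int))
cv2.imwrite("pics/z5.png",cv2.resize(c["pixels"][175:225,310:370],(720,600),interpolation=3))
```

```text
hub_grip [(array([219.5, 280.3]), 0.55)]
   a 0 [191.6568 337.5156]
   a 0.005 [192.2504 339.0607]
hub_mouth [(array([231.1, 281.3]), 0.67), (array([206.5, 335. ]), 0.61), (array([229.6, 338.8]), 0.41), (array([192.7, 340.4]), 0.18)]
   a 0 [203.6936 337.4943]
   a 0.005 [204.3063 339.0174]
knob_grip [(array([192.4, 356.4]), 0.81), (array([219.5, 264. ]), 0.5)]
   a 0 [192.1537 356.7076]
   a 0.005 [192.7705 358.3556]
square_top [(array([203.4, 340.4]), 0.68)]
square_foot [(array([213.7, 338.2]), 0.73), (array([197.6, 294.5]), 0.23)]
[array([212.0911, 337.795 ]), array([204.209 , 337.8124])]
186 [ 24  27  23  24  23  26  28  45  80 111 125 113  82  56  43  35  25  25
  30  67 119 159 174 177 179 176 164 148 129 130 132 115  86  91 109 111]
188 [ 33  29  27  19  30  24  24  29  41  69  91  98  97  93  91  82  76  67
  51  67 122 162 173 176 175 170 145  99  59  58  63  61  55  80 123 155]
190 [ 35  25  23  20  29  26  22  25  43  72  92 102 104 102 104 104 101  92
  77  82 121 161 177 178 178 169 140  88  40  14  24  22  28  66 118 157]
192 [ 34  28  29  25  30  25  25  33  43  77  97
[... 459 characters left out ...]
07 103 109 109 128 147
 161 167 169 169 172 169 162 142 106  61  28  16  20  19  28  54  88 119]
200 [ 85  76  55  37  29  27  28  24  43  70  97 108 107 102 103 105 106 111
 122 131 140 146 153 158 150 128  98  61  34  28  24  34  48  78 107 123]
202 [113 111  96  79  73  68  58  54  64  82 100 104 103 100 102 101 102 108
 122 125 124 123 121 121 118 111 107  95  88  83  85  89  94 107 122 129]
204 [100  99  94  94 100 100 100  98  96 102 106 103 103 102 102 105 107 116
 127 131 131 128 128 130 126 125 122 116 117 114 116 114 119 123 127 132]
206 [ 69  72  71  74  82  86  90  99 103 108 109 107 106 102 100 105 111 117
 123 129 131 133 131 131 127 129 129 129 130 129 129 128 131 131 129 131]
```

View pics/z5.png

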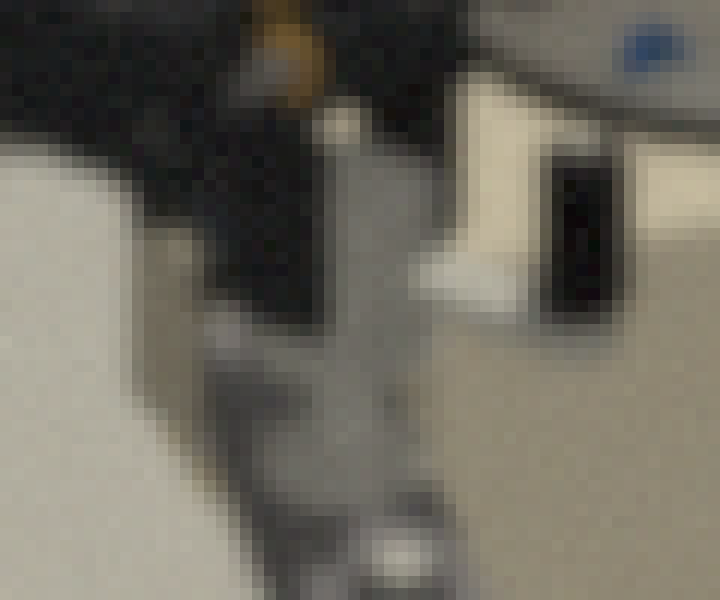

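The knob's dark centre at col 358 and the hub's right edge at col 346 put the crank about 3 mm further along its arm than the TCP, so I shift +y by 2 mm and probe again.

Request:
arm_command(increments=[{"x": 0,"y": 0.2,"z": 0,"rx": 0,"ry": 0,"rz": 0,"gripper": 255},{"x": 0,"y": 0.2,"z": 0,"rx": 0,"ry": 0,"rz": 0,"gripper": 255},{"x": 0,"y": 0.2,"z": -0.3,"rx": 0,"ry": 0,"rz": 0,"gripper": 255},{"x": 0,"y": 0.2,"z": -0.5,"rx": 0,"ry": 0,"rz": 0,"gripper": 255},{"x": 0,"y": 0.2,"z": -0.5,"rx": 0,"ry": 0,"rz": 0,"gripper": 255}])

```text
time: 11.37
tool_pos: [0.503, -0.291, 0.2767]
tcp_rot: [3.139, 0.004, 2.092]
wrist_force: [-5.3, 3.1, 22.1]
finger_gap: 0.0282
gripper_force: 30.0
```

Request:
arm_command(increments=[{"x": 0,"y": 0,"z": 0.4,"rx": 0,"ry": 0,"rz": 0,"gripper": 255},{"x": 0.3,"y": 0,"z": 0.4,"rx": 0,"ry": 0,"rz": 0,"gripper": 255},{"x": 0.4,"y": 0,"z": 0.4,"rx": 0,"ry": 0,"rz": 0,"gripper": 255},{"x": 0.4,"y": 0,"z": 0.4,"rx": 0,"ry": 0,"rz": 0,"gripper": 255}])

```text
time: 11.7
tool_pos: [0.5038, -0.2911, 0.2776]
tcp_rot: [-3.137, -0.002, 2.091]
wrist_force: [-6.9, 0.3, 11.6]
finger_gap: 0.0276
gripper_force: 30.0
```

Request:
arm_command(increments=[{"x": -0.3,"y": 0,"z": 0,"rx": 0,"ry": 0,"rz": 0,"gripper": 255},{"x": -0.6,"y": 0,"z": 0,"rx": 0,"ry": 0,"rz": 0,"gripper": 255},{"x": -0.8,"y": 0,"z": 0,"rx": 0,"ry": 0,"rz": 0,"gripper": 255},{"x": -0.8,"y": 0,"z": 0,"rx": 0,"ry": 0,"rz": 0,"gripper": 255}])

```text
time: 12.03
tool_pos: [0.5009, -0.2911, 0.2779]
tcp_rot: [3.137, 0.005, 2.093]
wrist_force: [5.0, -0.7, 4.1]
finger_gap: 0.0281
gripper_force: 29.9
```

The pilot is in the socket: sideways play is only about ±1.5 mm around x = 0.5023. Now I press lightly and turn clockwise to feel for the square.

Request:
arm_command(increments=[{"x": 0.42,"y": 0,"z": -0.1,"rx": 0,"ry": 0,"rz": 0,"gripper": 255},{"x": 0.42,"y": 0,"z": -0.4,"rx": 0,"ry": 0,"rz": 0,"gripper": 255},{"x": 0.44,"y": 0.01,"z": -0.4,"rx": 0,"ry": 0,"rz": -0.1,"gripper": 255},{"x": 0.47,"y": 0.02,"z": -0.4,"rx": 0,"ry": 0,"rz": -0.2,"gripper": 255},{"x": 0.49,"y": 0.03,"z": -0.4,"rx": 0,"ry": 0,"rz": -0.3,"gripper": 255}])

```text
time: 12.45
tool_pos: [0.5033, -0.2918, 0.2756]
tcp_rot: [3.14, 0.003, 1.786]
wrist_force: [-2.1, -2.0, 16.3]
finger_gap: 0.0278
gripper_force: 30.0
```

Request:
arm_command(increments=[{"x": 0.03,"y": 0,"z": 0,"rx": 0,"ry": 0,"rz": -0.1,"gripper": 255},{"x": 0.06,"y": 0,"z": 0,"rx": 0,"ry": 0,"rz": -0.2,"gripper": 255},{"x": 0.07,"y": 0,"z": 0,"rx": 0,"ry": 0,"rz": -0.25,"gripper": 255}])

```text
time: 12.7
tool_pos: [0.5038, -0.2927, 0.2749]
tcp_rot: [3.14, 0.004, 1.536]
wrist_force: [-0.8, -2.4, 12.3]
finger_gap: 0.0277
gripper_force: 30.0
```

Request:
arm_command(increments=[{"x": 0.03,"y": 0,"z": 0,"rx": 0,"ry": 0,"rz": -0.1,"gripper": 255},{"x": 0.06,"y": 0,"z": 0,"rx": 0,"ry": 0,"rz": -0.2,"gripper": 255},{"x": 0.07,"y": 0,"z": 0,"rx": 0,"ry": 0,"rz": -0.25,"gripper": 255}])

```text
time: 12.95
tool_pos: [0.5033, -0.2921, 0.2723]
tcp_rot: [-3.14, 0.003, 1.286]
wrist_force: [0.5, -4.2, -2.8]
finger_gap: 0.0278
gripper_force: 30.0
```

Request:
arm_command(increments=[{"x": 0,"y": 0,"z": -0.3,"rx": 0,"ry": 0,"rz": 0,"gripper": 255},{"x": 0,"y": 0,"z": -0.6,"rx": 0,"ry": 0,"rz": 0,"gripper": 255},{"x": 0,"y": 0,"z": -0.6,"rx": 0,"ry": 0,"rz": 0,"gripper": 255}])

```text
time: 13.2
tool_pos: [0.5028, -0.292, 0.2657]
tcp_rot: [-3.139, 0.003, 1.292]
wrist_force: [0.3, -5.1, -3.4]
finger_gap: 0.0277
gripper_force: 30.0
```

Run:
```python
from h import *
s=get_state();print(s["tool_pos"],s["tcp_rot"],s["wrist_force"],s["wrist_torque"],s["joint_pos"])
```

```text
[ 0.50276107 -0.29197571  0.26565255] [-3.13890000e+00  2.54410095e-03  1.29223346e+00] [ 0.28343302 -5.09104907 -3.38450692] [-1.37933908  0.16978555  0.01483533] [ 0.36052884  0.60066038  0.14395688  1.67788317 -0.10208428  0.87259647
  0.26691145]
```

Request:
arm_command(increments=[{"x": 0,"y": -0.1,"z": -0.4,"rx": 0,"ry": 0,"rz": 0,"gripper": 255},{"x": 0,"y": -0.1,"z": -0.8,"rx": 0,"ry": 0,"rz": 0,"gripper": 255},{"x": 0,"y": -0.1,"z": -0.9,"rx": 0,"ry": 0,"rz": 0,"gripper": 255},{"x": 0,"y": -0.1,"z": -0.9,"rx": 0,"ry": 0,"rz": 0,"gripper": 255}])

```text
time: 13.53
tool_pos: [0.5031, -0.2923, 0.2584]
tcp_rot: [-3.14, 0.001, 1.292]
wrist_force: [-4.2, -3.8, 6.6]
finger_gap: 0.0276
gripper_force: 30.0
```

Request:
arm_command(increments=[{"x": 0,"y": 0,"z": -0.2,"rx": 0,"ry": 0,"rz": 0,"gripper": 255},{"x": 0,"y": 0,"z": -0.2,"rx": 0,"ry": 0,"rz": 0,"gripper": 255}])

```text
time: 13.7
tool_pos: [0.5032, -0.2924, 0.2582]
tcp_rot: [-3.141, 0.001, 1.291]
wrist_force: [-7.1, -1.7, 19.1]
finger_gap: 0.0275
gripper_force: 30.0
```

Request:
arm_command(increments=[{"x": 0,"y": 0,"z": -0.15,"rx": 0,"ry": 0,"rz": 0,"gripper": 255},{"x": 0,"y": 0,"z": -0.15,"rx": 0,"ry": 0,"rz": 0,"gripper": 255}])

```text
time: 13.87
tool_pos: [0.5032, -0.2924, 0.2581]
tcp_rot: [3.141, 0.001, 1.291]
wrist_force: [-9.9, 0.2, 28.4]
finger_gap: 0.0278
gripper_force: 30.0
```

Fully home (18.5 mm drop, then a firm stop). Now I release, rise, and move over the knob.

Request:
arm_command(increments=[{"x": 0,"y": 0,"z": 0.5,"rx": 0,"ry": 0,"rz": 0,"gripper": 200},{"x": 0,"y": 0,"z": 0.5,"rx": 0,"ry": 0,"rz": 0,"gripper": 100},{"x": 0,"y": 0,"z": 0.5,"rx": 0,"ry": 0,"rz": 0,"gripper": 100},{"x": 0,"y": 0,"z": 0.5,"rx": 0,"ry": 0,"rz": 0,"gripper": 100},{"x": 0,"y": 0,"z": 0.5,"rx": 0,"ry": 0,"rz": 0,"gripper": 100}])

```text
time: 14.28
tool_pos: [0.5045, -0.2901, 0.2587]
tcp_rot: [-3.14, -0.002, 1.293]
wrist_force: [-0.2, 0.3, -0.6]
finger_gap: 0.0518
gripper_force: 0.0
```

Request:
arm_command(increments=[{"x": 0,"y": 0,"z": 3,"rx": 0,"ry": 0,"rz": 0,"gripper": 100},{"x": 0,"y": 0,"z": 6.5,"rx": 0,"ry": 0,"rz": 0,"gripper": 100},{"x": -0.5,"y": -1.5,"z": 7,"rx": 0,"ry": 0,"rz": 0,"gripper": 100},{"x": -1.1,"y": -4,"z": 7,"rx": 0,"ry": 0,"rz": 0,"gripper": 100},{"x": -1.7,"y": -6,"z": 7,"rx": 0,"ry": 0,"rz": 0,"gripper": 100},{"x": -1.7,"y": -6,"z": 7,"rx": 0,"ry": 0,"rz": 0,"gripper": 100},{"x": -1.7,"y": -6,"z": 7,"rx": 0,"ry": 0,"rz": 0,"gripper": 100}])

```text
time: 14.87
tool_pos: [0.4868, -0.3519, 0.3289]
tcp_rot: [-3.141, -0.001, 1.29]
wrist_force: [-0.0, 0.1, -0.3]
finger_gap: 0.0537
gripper_force: 0.0
```

Run:
```python
from h import *
np.set_printoptions(precision=4,suppress=True)
c=camera("side");s=get_state();T=s["tool_pos"];print(T,s["tcp_rot"],s["wrist_force"],s["wrist_torque"],s["time"])
for l in("hub_grip","knob_grip"): print(l,[(np.round(d["pixel"],1),round(d["p"],2)) for d in landmark_of(l,"side")])
print("pred knob",proj(c,(.486,-.3525,.2947)),"hub",proj(c,(.5025,-.2948,.2757)))
p=c["pixels"];cv2.imwrite("pics/z6.png",cv2.resize(p[165:235,305:375],(600,600),interpolation=3))
```

```text
[ 0.4875 -0.3505  0.3289] [-3.1407 -0.0016  1.2921] [ 0.8534  1.0786 -0.3926] [-0.05    0.0062  0.0071] 14.9167
hub_grip [(array([199.5, 337.9]), 0.69), (array([219.6, 279.6]), 0.67)]
knob_grip [(array([219.5, 262.4]), 0.85)]
pred knob [204.0823 340.2112] hub [198.8723 337.8981]
```

View pics/z6.png

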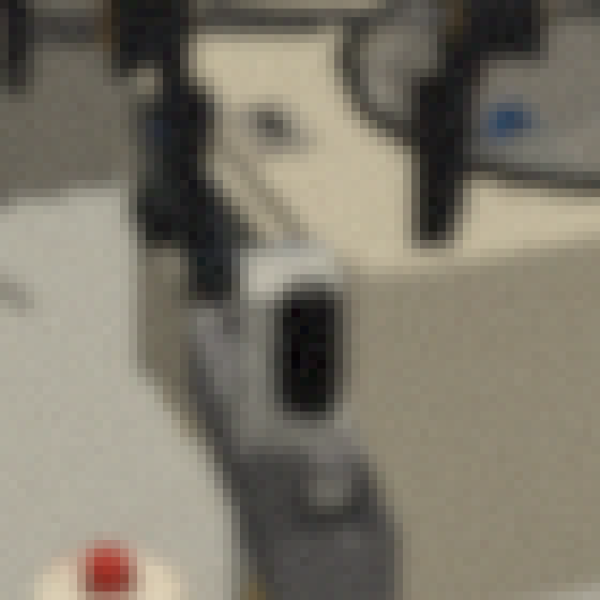

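The knob sits at about (205, 340.5), as predicted, and the fingers straddle it (finger tips near cols 330 and 355). Going down on it and gripping.

Request:
arm_command(increments=[{"x": -0.12,"y": -0.2,"z": -2,"rx": 0,"ry": 0,"rz": 0,"gripper": 100},{"x": -0.12,"y": -0.2,"z": -4,"rx": 0,"ry": 0,"rz": 0,"gripper": 100},{"x": -0.12,"y": -0.2,"z": -5,"rx": 0,"ry": 0,"rz": 0,"gripper": 100},{"x": -0.12,"y": -0.2,"z": -5,"rx": 0,"ry": 0,"rz": 0,"gripper": 130},{"x": -0.12,"y": -0.2,"z": -5,"rx": 0,"ry": 0,"rz": 0,"gripper": 180},{"x": -0.12,"y": -0.2,"z": -5,"rx": 0,"ry": 0,"rz": 0,"gripper": 220},{"x": -0.12,"y": -0.2,"z": -5,"rx": 0,"ry": 0,"rz": 0,"gripper": 255},{"x": -0.12,"y": -0.2,"z": -5,"rx": 0,"ry": 0,"rz": 0,"gripper": 255},{"x": -0.12,"y": -0.2,"z": -5,"rx": 0,"ry": 0,"rz": 0,"gripper": 255}])

```text
time: 15.77
tool_pos: [0.4865, -0.3537, 0.2803]
tcp_rot: [3.14, 0.001, 1.292]
wrist_force: [-0.8, -0.5, 0.6]
finger_gap: 0.0193
gripper_force: 30.0
```

```bash
python3 - <<'E'
from h import *
np.set_printoptions(precision=4,suppress=True)
s=get_state();T=s["tool_pos"];print(T,s["tcp_rot"],s["wrist_force"],s["wrist_torque"],s["joint_pos"],s["finger_gap"])
print(s["time"])
E
cat > w.py <<'E'
# rows for winding: python3 w.py cx cy r ang_now_cmd steps(deg each) n ; prints dx,dy cm cumulative from command
import sys,numpy as np
r,a,st,n=map(float,sys.argv[1:5])
for k in range(1,int(n)+1):
    b=np.radians(a-st*k);a0=np.radians(a)
    print(a-st*k,np.round(100*r*(np.cos(b)-np.cos(a0)),2),np.round(100*r*(np.sin(b)-np.sin(a0)),2))
E
python3 w.py .06 -106 9 22
```

```text
[ 0.4865 -0.3537  0.2803] [3.14   0.0005 1.2919] [-0.8161 -0.5263  0.5644] [-0.1292  0.0756 -0.023 ] [ 0.4683  0.6111  0.146   1.6012 -0.1039  0.9352  0.3709] 0.01934324105223528
15.7667
-115.0 -0.88 0.33
-124.0 -1.7 0.79
-133.0 -2.44 1.38
-142.0 -3.07 2.07
-151.0 -3.59 2.86
-160.0 -3.98 3.72
-169.0 -4.24 4.62
-178.0 -4.34 5.56
-187.0 -4.3 6.5
-196.0 -4.11 7.42
-205.0 -3.78 8.3
-214.0 -3.32 9.12
-223.0 -2.73 9.86
-232.0 -2.04 10.5
-241.0 -1.26 11.02
-250.0 -0.4 11.41
-259.0 0.51 11.66
-268.0 1.44 11.76
-277.0 2.39 11.72
-286.0 3.31 11.54
-295.0 4.19 11.21
-304.0 5.01 10.74
```

Request:
arm_command(increments=[{"x": -0.88,"y": 0.33,"z": 0,"rx": 0,"ry": 0,"rz": 0,"gripper": 255},{"x": -1.7,"y": 0.79,"z": 0,"rx": 0,"ry": 0,"rz": 0,"gripper": 255},{"x": -2.44,"y": 1.38,"z": 0,"rx": 0,"ry": 0,"rz": 0,"gripper": 255},{"x": -3.07,"y": 2.07,"z": 0,"rx": 0,"ry": 0,"rz": 0,"gripper": 255}])

```text
time: 16.1
tool_pos: [0.459, -0.3366, 0.2814]
tcp_rot: [3.13, 0.006, 1.291]
wrist_force: [5.9, -5.8, -3.0]
finger_gap: 0.0193
gripper_force: 30.0
```

Request:
arm_command(increments=[{"x": -0.52,"y": 0.79,"z": 0,"rx": 0,"ry": 0,"rz": 0,"gripper": 255},{"x": -0.91,"y": 1.65,"z": 0,"rx": 0,"ry": 0,"rz": 0,"gripper": 255},{"x": -1.17,"y": 2.55,"z": 0,"rx": 0,"ry": 0,"rz": 0,"gripper": 255},{"x": -1.27,"y": 3.49,"z": 0,"rx": 0,"ry": 0,"rz": 0,"gripper": 255}])

```text
time: 16.43
tool_pos: [0.4427, -0.302, 0.2809]
tcp_rot: [3.136, 0.006, 1.289]
wrist_force: [-0.8, -8.2, -1.6]
finger_gap: 0.0188
gripper_force: 30.0
```

Request:
arm_command(increments=[{"x": 0.04,"y": 0.94,"z": 0,"rx": 0,"ry": 0,"rz": 0,"gripper": 255},{"x": 0.23,"y": 1.86,"z": 0,"rx": 0,"ry": 0,"rz": 0,"gripper": 255}])

```text
time: 16.6
tool_pos: [0.4436, -0.2831, 0.2806]
tcp_rot: [3.14, 0.006, 1.288]
wrist_force: [-3.7, -7.1, 1.5]
finger_gap: 0.0192
gripper_force: 30.0
```

Request:
arm_command(increments=[{"x": 0.21,"y": 0.59,"z": 0,"rx": 0,"ry": 0,"rz": 0,"gripper": 255},{"x": 0.47,"y": 1.16,"z": 0,"rx": 0,"ry": 0,"rz": 0,"gripper": 255}])

```text
time: 16.77
tool_pos: [0.4479, -0.2699, 0.2803]
tcp_rot: [-3.141, 0.004, 1.289]
wrist_force: [-5.1, -4.4, 3.6]
finger_gap: 0.019
gripper_force: 30.0
```

Request:
arm_command(increments=[{"x": 0.32,"y": 0.54,"z": 0,"rx": 0,"ry": 0,"rz": 0,"gripper": 255},{"x": 0.7,"y": 1.04,"z": 0,"rx": 0,"ry": 0,"rz": 0,"gripper": 255}])

```text
time: 16.93
tool_pos: [0.4537, -0.26, 0.2802]
tcp_rot: [-3.139, 0.004, 1.288]
wrist_force: [-6.2, -4.1, 4.5]
finger_gap: 0.019
gripper_force: 30.0
```

Request:
arm_command(increments=[{"x": 0.43,"y": 0.46,"z": 0,"rx": 0,"ry": 0,"rz": 0,"gripper": 255},{"x": 0.9,"y": 0.87,"z": 0,"rx": 0,"ry": 0,"rz": 0,"gripper": 255}])

```text
time: 17.1
tool_pos: [0.4624, -0.2504, 0.2801]
tcp_rot: [-3.137, 0.003, 1.289]
wrist_force: [-7.2, -2.6, 5.7]
finger_gap: 0.0189
gripper_force: 30.0
```

Request:
arm_command(increments=[{"x": 0.51,"y": 0.36,"z": 0,"rx": 0,"ry": 0,"rz": 0,"gripper": 255},{"x": 1.06,"y": 0.66,"z": 0,"rx": 0,"ry": 0,"rz": 0,"gripper": 255}])

```text
time: 17.27
tool_pos: [0.4728, -0.243, 0.2799]
tcp_rot: [-3.136, 0.002, 1.289]
wrist_force: [-8.3, -0.7, 5.6]
finger_gap: 0.0193
gripper_force: 30.0
```

Request:
arm_command(increments=[{"x": 0.58,"y": 0.25,"z": 0,"rx": 0,"ry": 0,"rz": 0,"gripper": 255},{"x": 1.18,"y": 0.43,"z": 0,"rx": 0,"ry": 0,"rz": 0,"gripper": 255}])

```text
time: 17.43
tool_pos: [0.4846, -0.2379, 0.2798]
tcp_rot: [-3.135, 0.001, 1.29]
wrist_force: [-7.5, 0.3, 6.2]
finger_gap: 0.0191
gripper_force: 30.0
```

Request:
arm_command(increments=[{"x": 0.62,"y": 0.12,"z": 0,"rx": 0,"ry": 0,"rz": 0,"gripper": 255},{"x": 1.24,"y": 0.17,"z": 0,"rx": 0,"ry": 0,"rz": 0,"gripper": 255}])

```text
time: 17.6
tool_pos: [0.4973, -0.2355, 0.2798]
tcp_rot: [-3.135, 0.0, 1.291]
wrist_force: [-7.8, 3.1, 7.2]
finger_gap: 0.0195
gripper_force: 30.0
```

Request:
arm_command(increments=[{"x": 0.63,"y": -0.01,"z": 0,"rx": 0,"ry": 0,"rz": 0,"gripper": 255},{"x": 1.25,"y": -0.09,"z": 0,"rx": 0,"ry": 0,"rz": 0,"gripper": 255}])

```text
time: 17.77
tool_pos: [0.5101, -0.2357, 0.2797]
tcp_rot: [-3.135, -0.001, 1.291]
wrist_force: [-7.1, 3.2, 6.2]
finger_gap: 0.0189
gripper_force: 30.0
```

Request:
arm_command(increments=[{"x": 0.61,"y": -0.14,"z": 0,"rx": 0,"ry": 0,"rz": 0,"gripper": 255},{"x": 1.21,"y": -0.35,"z": 0,"rx": 0,"ry": 0,"rz": 0,"gripper": 255}])

```text
time: 17.93
tool_pos: [0.5226, -0.2388, 0.2798]
tcp_rot: [-3.135, -0.002, 1.292]
wrist_force: [-6.6, 4.1, 6.2]
finger_gap: 0.0189
gripper_force: 30.0
```

Request:
arm_command(increments=[{"x": 0.57,"y": -0.27,"z": 0,"rx": 0,"ry": 0,"rz": 0,"gripper": 255},{"x": 1.11,"y": -0.59,"z": 0,"rx": 0,"ry": 0,"rz": 0,"gripper": 255}])

```text
time: 18.1
tool_pos: [0.5341, -0.2443, 0.2797]
tcp_rot: [-3.135, -0.002, 1.292]
wrist_force: [-5.7, 4.6, 5.8]
finger_gap: 0.0193
gripper_force: 30.1
```

Request:
arm_command(increments=[{"x": 0.5,"y": -0.38,"z": 0,"rx": 0,"ry": 0,"rz": 0,"gripper": 255},{"x": 0.96,"y": -0.81,"z": 0,"rx": 0,"ry": 0,"rz": 0,"gripper": 255}])

```text
time: 18.27
tool_pos: [0.5435, -0.2515, 0.2797]
tcp_rot: [-3.134, -0.003, 1.293]
wrist_force: [-7.5, 6.9, 7.3]
finger_gap: 0.0193
gripper_force: 30.1
```

Request:
arm_command(increments=[{"x": 0.41,"y": -0.47,"z": 0,"rx": 0,"ry": 0,"rz": 0,"gripper": 255},{"x": 0.77,"y": -0.99,"z": 0,"rx": 0,"ry": 0,"rz": 0,"gripper": 255}])

```text
time: 18.43
tool_pos: [0.5511, -0.2601, 0.2796]
tcp_rot: [-3.133, -0.005, 1.294]
wrist_force: [-7.0, 8.5, 8.4]
finger_gap: 0.0188
gripper_force: 30.1
```

Tangential force rose from 7.4 N to about 11 N between -302° and -324.5°, i.e. roughly 45 N on the cap. I relieve the lag and let go.

Request:
arm_command(increments=[{"x": -0.2,"y": 0.28,"z": 0,"rx": 0,"ry": 0,"rz": 0,"gripper": 255},{"x": -0.2,"y": 0.28,"z": 0,"rx": 0,"ry": 0,"rz": 0,"gripper": 255}])

```text
time: 18.6
tool_pos: [0.5511, -0.2604, 0.28]
tcp_rot: [-3.14, -0.001, 1.292]
wrist_force: [-1.6, 1.5, 3.8]
finger_gap: 0.019
gripper_force: 30.0
```

Request:
arm_command(increments=[{"x": 0,"y": 0,"z": 0,"rx": 0,"ry": 0,"rz": 0,"gripper": 200},{"x": 0,"y": 0,"z": 0,"rx": 0,"ry": 0,"rz": 0,"gripper": 120},{"x": 0,"y": 0,"z": 0,"rx": 0,"ry": 0,"rz": 0,"gripper": 100},{"x": 0,"y": 0,"z": 0,"rx": 0,"ry": 0,"rz": 0,"gripper": 100},{"x": 0,"y": 0,"z": 1,"rx": 0,"ry": 0,"rz": 0,"gripper": 100},{"x": 0,"y": 0,"z": 4,"rx": 0,"ry": 0,"rz": 0,"gripper": 100},{"x": 0,"y": 0,"z": 5,"rx": 0,"ry": 0,"rz": 0,"gripper": 100},{"x": 0,"y": 0,"z": 5,"rx": 0,"ry": 0,"rz": 0,"gripper": 100}])

```text
time: 19.27
tool_pos: [0.5535, -0.2627, 0.333]
tcp_rot: [3.134, 0.001, 1.291]
wrist_force: [0.5, -0.5, -0.3]
finger_gap: 0.0537
gripper_force: 0.0
```

Run:
```python
from h import *
np.set_printoptions(precision=4,suppress=True)
c=camera("side");s=get_state();T=s["tool_pos"];print(T,s["tcp_rot"],s["wrist_force"],s["wrist_torque"],s["joint_pos"],s["time"])
for l in("hub_grip","knob_grip"): print(l,[(np.round(d["pixel"],1),round(d["p"],2)) for d in landmark_of(l,"side")])
for a in(-322,-324.5,-327): print(proj(c,(.5025+.06*np.cos(np.radians(a)),-.2948+.06*np.sin(np.radians(a)),.2947)))
print("hub",proj(c,(.5025,-.2948,.2757)))
```

```text
[ 0.5524 -0.262   0.331 ] [3.1376 0.0006 1.2916] [-0.4884  0.1624 -0.7111] [-0.0714  0.0778 -0.0042] [ 0.2756  0.5772  0.1633  1.4988 -0.1012  1.0698  0.182 ] 19.3167
hub_grip [(array([198.5, 336.5]), 0.96), (array([219.6, 277.9]), 0.71), (array([275.7, 336.7]), 0.41)]
knob_grip [(array([181.8, 350.2]), 0.82), (array([219.3, 265. ]), 0.79)]
[182.9219 349.6466]
[183.1664 350.5086]
[183.4282 351.3492]
hub [198.8723 337.8981]
```

Request:
arm_command(increments=[{"x": -2,"y": -1.3,"z": 0.2,"rx": 0,"ry": 0,"rz": -0.12,"gripper": 100},{"x": -4,"y": -2.6,"z": 0.2,"rx": 0,"ry": 0,"rz": -0.24,"gripper": 100},{"x": -5,"y": -3.3,"z": 0.2,"rx": 0,"ry": 0,"rz": -0.36,"gripper": 100},{"x": -5,"y": -3.3,"z": 0.2,"rx": 0,"ry": 0,"rz": -0.48,"gripper": 100},{"x": -5,"y": -3.3,"z": 0,"rx": 0,"ry": 0,"rz": -0.6,"gripper": 100},{"x": -5,"y": -3.3,"z": 0,"rx": 0,"ry": 0,"rz": -0.67,"gripper": 100},{"x": -5,"y": -3.3,"z": -1,"rx": 0,"ry": 0,"rz": -0.67,"gripper": 100},{"x": -5,"y": -3.3,"z": -1,"rx": 0,"ry": 0,"rz": -0.67,"gripper": 100},{"x": -5,"y": -3.3,"z": -1,"rx": 0,"ry": 0,"rz": -0.67,"gripper": 100}])

```text
time: 20.17
tool_pos: [0.5009, -0.2937, 0.3179]
tcp_rot: [-3.139, 0.001, 0.624]
wrist_force: [0.7, -0.3, 0.1]
finger_gap: 0.0539
gripper_force: 0.0
```

Request:
arm_command(increments=[{"x": 0.1,"y": -0.1,"z": -2,"rx": 0,"ry": 0,"rz": 0,"gripper": 100},{"x": 0.1,"y": -0.1,"z": -4,"rx": 0,"ry": 0,"rz": 0,"gripper": 100},{"x": 0.1,"y": -0.1,"z": -5.5,"rx": 0,"ry": 0,"rz": 0,"gripper": 100},{"x": 0.1,"y": -0.1,"z": -5.9,"rx": 0,"ry": 0,"rz": 0,"gripper": 100},{"x": 0.1,"y": -0.1,"z": -5.9,"rx": 0,"ry": 0,"rz": 0,"gripper": 100},{"x": 0.1,"y": -0.1,"z": -5.9,"rx": 0,"ry": 0,"rz": 0,"gripper": 130},{"x": 0.1,"y": -0.1,"z": -5.9,"rx": 0,"ry": 0,"rz": 0,"gripper": 160},{"x": 0.1,"y": -0.1,"z": -5.9,"rx": 0,"ry": 0,"rz": 0,"gripper": 180},{"x": 0.1,"y": -0.1,"z": -5.9,"rx": 0,"ry": 0,"rz": 0,"gripper": 220},{"x": 0.1,"y": -0.1,"z": -5.9,"rx": 0,"ry": 0,"rz": 0,"gripper": 255},{"x": 0.1,"y": -0.1,"z": -5.9,"rx": 0,"ry": 0,"rz": 0,"gripper": 255}])

```text
time: 21.08
tool_pos: [0.5023, -0.2947, 0.2613]
tcp_rot: [-3.141, -0.001, 0.623]
wrist_force: [-1.8, 2.0, 6.6]
finger_gap: 0.0284
gripper_force: 29.3
```

Run:
```python
from h import *
np.set_printoptions(precision=4,suppress=True)
s=get_state();print(s["tool_pos"],s["tcp_rot"],s["wrist_force"],s["wrist_torque"],s["joint_pos"])
```

```text
[ 0.5023 -0.2947  0.2613] [-3.1407 -0.0005  0.6226] [-1.8316  2.0363  6.5855] [0.5702 0.6928 0.0645] [ 0.2639  0.6232  0.3244  1.6874 -0.2465  0.872  -0.2572]
```

Request:
arm_command(increments=[{"x": 0,"y": 0,"z": 0.6,"rx": 0,"ry": 0,"rz": 0,"gripper": 255},{"x": 0,"y": 0,"z": 1.2,"rx": 0,"ry": 0,"rz": 0,"gripper": 255},{"x": 0,"y": 0,"z": 1.8,"rx": 0,"ry": 0,"rz": 0,"gripper": 255}])

```text
time: 21.33
tool_pos: [0.5023, -0.2948, 0.2785]
tcp_rot: [-3.14, 0.0, 0.622]
wrist_force: [0.1, 1.4, -3.6]
finger_gap: 0.028
gripper_force: 29.1
```

Request:
arm_command(increments=[{"x": 0,"y": 0,"z": 1,"rx": 0,"ry": 0,"rz": 0,"gripper": 255},{"x": 0,"y": 0,"z": 2,"rx": 0,"ry": 0,"rz": 0,"gripper": 255},{"x": 0,"y": 0,"z": 3,"rx": 0,"ry": 0,"rz": 0,"gripper": 255},{"x": 0,"y": 0,"z": 3,"rx": 0,"ry": 0,"rz": 0,"gripper": 255}])

```text
time: 21.67
tool_pos: [0.5037, -0.2967, 0.3115]
tcp_rot: [3.136, -0.002, 0.621]
wrist_force: [0.4, -0.5, -1.8]
finger_gap: 0.0282
gripper_force: 29.1
```

Request:
arm_command(increments=[{"x": -2,"y": 2,"z": 0,"rx": 0,"ry": 0,"rz": 0.1,"gripper": 255},{"x": -4,"y": 5,"z": 0,"rx": 0,"ry": 0,"rz": 0.2,"gripper": 255},{"x": -6,"y": 8,"z": 0,"rx": 0,"ry": 0,"rz": 0.3,"gripper": 255},{"x": -8,"y": 11,"z": 0,"rx": 0,"ry": 0,"rz": 0.4,"gripper": 255},{"x": -8,"y": 14.5,"z": 0,"rx": 0,"ry": 0,"rz": 0.5,"gripper": 255},{"x": -8,"y": 18,"z": 0,"rx": 0,"ry": 0,"rz": 0.6,"gripper": 255},{"x": -8,"y": 21.5,"z": 0,"rx": 0,"ry": 0,"rz": 0.7,"gripper": 255},{"x": -8,"y": 25,"z": 0,"rx": 0,"ry": 0,"rz": 0.8,"gripper": 255},{"x": -8,"y": 28,"z": 0,"rx": 0,"ry": 0,"rz": 0.9,"gripper": 255},{"x": -8,"y": 31,"z": -2,"rx": 0,"ry": 0,"rz": 1.0,"gripper": 255},{"x": -8,"y": 34,"z": -5,"rx": 0,"ry": 0,"rz": 1.1,"gripper": 255},{"x": -7,"y": 37,"z": -8,"rx": 0,"ry": 0,"rz": 1.2,"gripper": 255},{"x": -5,"y": 40,"z": -11,"rx": 0,"ry": 0,"rz": 1.3,"gripper": 255},{"x": -3,"y": 42.5,"z": -14,"rx": 0,"ry": 0,"rz": 1.4,"gripper": 255},{"x": -1.5,"y": 44,"z": -17,"rx": 0,"ry": 0,"rz": 1.47,"gripper": 255},{"x": -0.5,"y": 44.6,"z": -19,"rx": 0,"ry": 0,"rz": 1.47,"gripper": 255},{"x": -0.5,"y": 44.6,"z": -19,"rx": 0,"ry": 0,"rz": 1.47,"gripper": 255},{"x": -0.5,"y": 44.6,"z": -19,"rx": 0,"ry": 0,"rz": 1.47,"gripper": 255},{"x": -0.5,"y": 44.6,"z": -19,"rx": 0,"ry": 0,"rz": 1.47,"gripper": 255}])

```text
time: 23.25
tool_pos: [0.4974, 0.1494, 0.1194]
tcp_rot: [-3.141, 0.001, 2.09]
wrist_force: [0.6, -0.2, -2.7]
finger_gap: 0.028
gripper_force: 29.1
```

Run:
```python
from h import *
np.set_printoptions(precision=4,suppress=True)
c=camera("side");s=get_state();T=s["tool_pos"];print(T,s["tcp_rot"],s["wrist_force"],s["joint_pos"],s["time"])
u=np.array([np.cos(2.09),np.sin(2.09),0])
for l in("hub_grip","knob_grip","post_foot"): print(l,[(np.round(d["pixel"],1),round(d["p"],2)) for d in landmark_of(l,"side")])
print("hub",proj(c,T+[0,0,.0144]),"knob",proj(c,T+.06*u+[0,0,.0334]),"post",proj(c,(.4978,.151,.016)))
```

```text
[0.4976 0.1494 0.12  ] [3.1407 0.0011 2.0901] [-0.2288  0.3292 -2.2282] [-0.3444  0.7403 -0.0603  1.9906  0.104   0.4126  0.0351] 23.3
hub_grip [(array([217.3, 281.5]), 0.63), (array([177.4, 289.1]), 0.49)]
knob_grip [(array([220.8, 263.6]), 0.57), (array([169.7, 277.8]), 0.43)]
post_foot [(array([204.1, 289.3]), 0.62)]
hub [176.243  289.7114] knob [166.5507 277.0958] post [205.7747 291.2267]
```

Request:
arm_command(increments=[{"x": 0,"y": 0.15,"z": -2,"rx": 0,"ry": 0,"rz": 0,"gripper": 255},{"x": 0,"y": 0.15,"z": -4,"rx": 0,"ry": 0,"rz": 0,"gripper": 255},{"x": 0,"y": 0.15,"z": -5.5,"rx": 0,"ry": 0,"rz": 0,"gripper": 255},{"x": 0,"y": 0.15,"z": -5.7,"rx": 0,"ry": 0,"rz": 0,"gripper": 255},{"x": 0,"y": 0.15,"z": -5.7,"rx": 0,"ry": 0,"rz": 0,"gripper": 255}])

```text
time: 23.87
tool_pos: [0.4973, 0.1517, 0.0617]
tcp_rot: [-3.141, 0.0, 2.091]
wrist_force: [0.1, -0.4, -2.0]
finger_gap: 0.0283
gripper_force: 29.1
```

Request:
arm_command(increments=[{"x": 0,"y": 0,"z": -0.3,"rx": 0,"ry": 0,"rz": 0,"gripper": 255},{"x": 0,"y": 0,"z": -0.5,"rx": 0,"ry": 0,"rz": 0,"gripper": 255},{"x": 0,"y": 0,"z": -0.5,"rx": 0,"ry": 0,"rz": 0,"gripper": 255}])

```text
time: 24.12
tool_pos: [0.498, 0.1522, 0.0571]
tcp_rot: [3.14, 0.0, 2.092]
wrist_force: [-0.6, 0.0, -2.9]
finger_gap: 0.0284
gripper_force: 29.1
```

Request:
arm_command(increments=[{"x": 0,"y": 0,"z": -0.3,"rx": 0,"ry": 0,"rz": 0,"gripper": 255},{"x": 0,"y": 0,"z": -0.3,"rx": 0,"ry": 0,"rz": 0,"gripper": 255}])

```text
time: 24.28
tool_pos: [0.4976, 0.1522, 0.0536]
tcp_rot: [3.141, 0.0, 2.092]
wrist_force: [-0.4, 0.1, -3.2]
finger_gap: 0.0282
gripper_force: 29.1
```

Past the tip height with no resistance, so it is going onto the post.

Request:
arm_command(increments=[{"x": 0,"y": 0,"z": -0.4,"rx": 0,"ry": 0,"rz": 0,"gripper": 255},{"x": 0,"y": 0,"z": -0.8,"rx": 0,"ry": 0,"rz": 0,"gripper": 255},{"x": 0,"y": 0,"z": -0.8,"rx": 0,"ry": 0,"rz": 0,"gripper": 255}])

```text
time: 24.53
tool_pos: [0.4972, 0.1521, 0.0448]
tcp_rot: [-3.141, -0.0, 2.092]
wrist_force: [0.2, 0.5, -2.7]
finger_gap: 0.0284
gripper_force: 29.1
```

Request:
arm_command(increments=[{"x": 0,"y": 0,"z": -0.4,"rx": 0,"ry": 0,"rz": 0,"gripper": 255},{"x": 0,"y": 0,"z": -0.8,"rx": 0,"ry": 0,"rz": 0,"gripper": 255},{"x": 0,"y": 0,"z": -0.8,"rx": 0,"ry": 0,"rz": 0,"gripper": 255}])

```text
time: 24.78
tool_pos: [0.4972, 0.152, 0.0367]
tcp_rot: [-3.141, -0.0, 2.092]
wrist_force: [0.2, -0.1, -3.1]
finger_gap: 0.0279
gripper_force: 29.1
```

Request:
arm_command(increments=[{"x": 0,"y": 0,"z": -0.2,"rx": 0,"ry": 0,"rz": 0,"gripper": 255},{"x": 0,"y": 0,"z": -0.2,"rx": 0,"ry": 0,"rz": 0,"gripper": 255}])

```text
time: 24.95
tool_pos: [0.4973, 0.152, 0.0363]
tcp_rot: [-3.141, 0.0, 2.092]
wrist_force: [-1.7, 0.1, 6.0]
finger_gap: 0.0283
gripper_force: 29.2
```

Seated at the expected height. Releasing and retreating.

Request:
arm_command(increments=[{"x": 0,"y": 0,"z": 0.2,"rx": 0,"ry": 0,"rz": 0,"gripper": 200},{"x": 0,"y": 0,"z": 0.2,"rx": 0,"ry": 0,"rz": 0,"gripper": 120},{"x": 0,"y": 0,"z": 0.2,"rx": 0,"ry": 0,"rz": 0,"gripper": 100},{"x": 0,"y": 0,"z": 0.2,"rx": 0,"ry": 0,"rz": 0,"gripper": 100},{"x": 0,"y": 0,"z": 1,"rx": 0,"ry": 0,"rz": 0,"gripper": 100},{"x": 0,"y": 0,"z": 4,"rx": 0,"ry": 0,"rz": 0,"gripper": 100},{"x": 0,"y": 0,"z": 8,"rx": 0,"ry": 0,"rz": 0,"gripper": 100},{"x": 0,"y": 0,"z": 12,"rx": 0,"ry": 0,"rz": 0,"gripper": 100},{"x": -4,"y": 3,"z": 14,"rx": 0,"ry": 0,"rz": 0,"gripper": 100},{"x": -7,"y": 6,"z": 16,"rx": 0,"ry": 0,"rz": 0,"gripper": 100},{"x": -10,"y": 9,"z": 18,"rx": 0,"ry": 0,"rz": 0,"gripper": 100},{"x": -12,"y": 12,"z": 19,"rx": 0,"ry": 0,"rz": 0,"gripper": 100},{"x": -14,"y": 15,"z": 20,"rx": 0,"ry": 0,"rz": 0,"gripper": 100},{"x": -16,"y": 18,"z": 20,"rx": 0,"ry": 0,"rz": 0,"gripper": 100},{"x": -18,"y": 21,"z": 20,"rx": 0,"ry": 0,"rz": 0,"gripper": 100},{"x": -18,"y": 24,"z": 20,"rx": 0,"ry": 0,"rz": 0,"gripper": 100},{"x": -18,"y": 24,"z": 20,"rx": 0,"ry": 0,"rz": 0,"gripper": 100}])

```text
time: 26.37
tool_pos: [0.3146, 0.4002, 0.2366]
tcp_rot: [3.137, -0.007, 2.102]
wrist_force: [1.8, 1.2, -0.1]
finger_gap: 0.0535
gripper_force: 0.0
```

Run:
```python
from h import *
np.set_printoptions(precision=4,suppress=True)
C={n:camera(n) for n in("side","top")};s=get_state();print(s["tool_pos"],s["wrist_force"],s["time"])
p=C["side"]["pixels"];q=C["top"]["pixels"]
a=cv2.resize(q[180:260,190:310],(600,400),interpolation=3)
cv2.imwrite("pics/z7.png",np.vstack([cv2.resize(q[180:260,190:410],(800,290),interpolation=3),np.hstack([cv2.resize(p[180:260,260:330],(262,300),interpolation=3),cv2.resize(p[190:300,310:370],(164,300),interpolation=3),np.zeros((300,374,3),np.uint8)])]))
```

```text
[0.317  0.3929 0.2358] [-0.2317 -0.4611 -0.6211] 26.4667
```

View pics/z7.png

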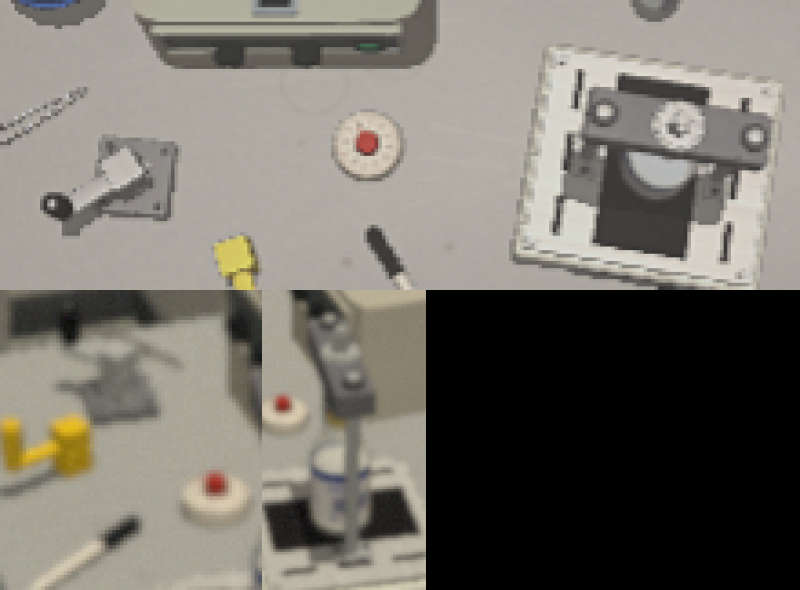

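The crank sits on its post (top view, hub near zoom (125,165)), pointing away from the centrifuge. The spindle is bare (680,125), the bottle stands under the ram, and the other things are where they were.

```bash
python3 -c "
from station import sign_off
print(sign_off())"
```

```text
the job is handed in; nothing more can be done
None
```

The bottle is clamped with an estimated 40–45 N on its cap, judged from the winding force and angle, not measured directly; the crank is back on its post and the job was handed in at about 26 s.

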